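# Ready the brew scale for the pour: wake, zero, start the timer

### The job

Get the brew scale ready for the pour into the mug that stands on it: tap its power key at the left end to wake it, then the long zero key in the middle to take off the mug's weight, and last the timer key at the right end to start the brew clock. Use only a fingertip, press each key lightly until it clicks and let it come up again before the next, and do not lift or shift the scale or the mug or disturb the things around them.

Things in the scene. Friction and masses are not known exactly. Their poses are not given: they have to be found in the camera images.
- brew_scale: Black brew scale loose on four rubber feet, 170 mm (x) by 160 mm (y), about 0.75 kg, housing top 23 mm above the counter. Origin: centre of its underside; x points from the key edge to the back, y to the left seen from the key edge. Steel plate 102 x 146 mm (top 26 mm up) at the back, unlit display, then a row of three grey spring keys at the edge. It faces the robot, turned up to 0.45 rad.
- power_key_top (a point): Centre of the top of the power key: round, 22 mm across, at the scale's left end (scale frame -66, +52 mm), marked with a broken ring. Its top stands 5.5 mm above the housing, 28.5 mm above the counter, and moves down with the key.
- zero_key_top (a point): Centre of the top of the zero key: the long key in the middle of the row, 34 mm along the row by 20 mm (scale frame -66, 0 mm), marked with two facing chevrons. Top 28.5 mm above the counter, moves with the key.
- timer_key_top (a point): Centre of the top of the timer key: square, 22 mm, at the scale's right end (scale frame -66, -52 mm), marked with a triangle. Top 28.5 mm above the counter, moves with the key.
- power_key (a joint): Press depth of the power key in m: 0 up, 0.004 at its stop. It starts to give at 1.5 N, clicks at 0.002 (3.3 N), reaches the stop at 5 N and springs back up when let go.
- zero_key (a joint): Press depth of the zero key in m; same travel, forces and click as the power key.
- timer_key (a joint): Press depth of the timer key in m; same travel, forces and click as the power key.
- mug: White ceramic mug, 80 mm across, 80 mm high, handle on its +y side, standing loose on the scale's steel plate (its rim about 106 mm above the counter), about 0.3 kg. Origin: centre of its underside. Wall and handle come no nearer than about 35 mm to the centres of the keys.
- pitcher: Steel milk pitcher, 107 x 76 x 100 mm, on the counter left of the scale. Bystander. Origin: centre of its underside.
- tamper: Coffee tamper with a wooden knob, 58 mm across, 89 mm high, on the counter to the left of the scale or behind it. Bystander. Origin: centre of its underside.
- steel_cup: Open steel dosing cup, 62 mm across, 51 mm high, on the counter to the left of the scale or behind it. Bystander. Origin: centre of its underside.

How it is judged:
On the way, in this order (a step that is already met when the one before it is completed fails the run):
1. the power key is pressed past its click while the other two are up (value of joint power_key above 0.002 m and value of joint each of zero_key, timer_key below 0.0008 m), for 0.04 s.
2. then, with the power key up again, the zero key is pressed past its click (value of joint zero_key above 0.002 m and value of joint each of power_key, timer_key below 0.0008 m), for 0.04 s.
3. then, with the zero key up again, the timer key is pressed past its click (value of joint timer_key above 0.002 m and value of joint each of power_key, zero_key below 0.0008 m), for 0.04 s.
At the end, for the whole second after the job is handed in: All three keys have sprung back up (under 0.8 mm of travel); the scale stands level within 12 mm of where it was, the mug upright on it within 12 mm of where it was and at rest, and pitcher, tamper and steel cup within 25 mm of where they were (value of joint each of power_key, zero_key, timer_key below 0.0008 m and distance of each of brew_scale, mug from where it was at the start of the episode below 0.012 m and angle between brew_scale's own z axis and vertical below 0.05 rad and angle between mug's own z axis and vertical below 0.08 rad and linear speed of mug below 0.02 m/s and distance of each of pitcher, tamper, steel_cup from where it was at the start of the episode below 0.025 m); the robot touches nothing.
It fails at once if two keys are pressed past their click at once (value of joint each of power_key, zero_key above 0.002 m or value of joint each of zero_key, timer_key above 0.002 m or value of joint each of power_key, timer_key above 0.002 m).
It fails at once if the fingers press on the scale with more than 20 N: a light tap clicks a key at 3.3 N (contact force between the fingers and brew_scale above 20 N).
It fails at once if the scale is lifted or tipped, or shifted by more than 20 mm (height (world z) of brew_scale above 0.008 m or angle between brew_scale's own z axis and vertical above 0.08 rad or distance of brew_scale from where it was at the start of the episode above 0.02 m).
It fails at once if the mug is lifted or tipped, or shifted by more than 20 mm (z of mug in the frame of brew_scale above 0.034 m or angle between mug's own z axis and vertical above 0.15 rad or distance of mug from where it was at the start of the episode above 0.02 m).
It fails at once if pitcher, tamper or steel cup is shifted by more than 40 mm or tipped (distance of any of pitcher, tamper, steel_cup from where it was at the start of the episode above 0.04 m or angle between any of pitcher, tamper, steel_cup's own z axis and vertical above 0.3 rad).
It also fails if it takes over 56 s, if anything falls off the work surface, if the arm or the gripper's body presses on something with over 40 N, if the wrist force passes 120 N, or if a joint passes its speed limit or range.

### The arm

A 7-joint arm with a two-finger parallel gripper is mounted at the origin on a cart in front of the work surface, level with it; the furniture and walls round the work are solid. World frame = base frame: x ahead of the robot, y to its left, z up, the work surface at z = 0. Lengths are in m, angles in rad, forces in N, time in s.
With the tool pointing down it reaches from about 0.4 to 0.9 m from the base axis. Payload 5.5 kg.
Tool frame: the origin (TCP) lies midway between the tips of the shut fingers; the grasp point (between the pads) lies 19 mm behind it; z points along the fingers, y is the line along which they close (so a half turn about z gives the same grasp; the last joint's range is limited). The gripper opens to 85 mm and grips with 20 to 120 N. Pads are 22 mm wide; open, the fingers measure 114 mm over their backs; the gripper's body (76 mm by 85 mm) begins 54 mm behind the grasp point. The pads swing forward as they close: fully open they stand 13 mm farther back than shut.
Start: joints at [1.577, 0.501, -0.427, 1.55, 0.221, 1.138, -0.21], TCP at [0.165, -0.629, 0.231] pointing down, gripper open.
Joint ranges: [-2.88, 2.88], [-0.31, 2.03], [-1.54, 1.56], [0.2, 2.42], [-1.41, 4.55], [0.19, 2.02], [-2.57, 2.57]. Speed limits (rad/s): [2.57, 2.57, 3.14, 3.14, 3.14, 3.14, 3.14].

### API

Orientations are given as a rotation vector (axis times angle).
In Python, from workcell import manip, read_camera gives the robot as it stands. The module is installed in compiled form; this text tells all that it offers.
- The arm moves only by the tool drive_tool, never from a script. Its argument "deltas" is a list of rows, each a list of 2 entries, a list of its own where there are three numbers: the shift along the tool's x, y, z in units of 40 mm (1.0 is 40 mm), then the turn about the tool's z in rad. A call has 1 to 5 rows; each row is the pose to reach, as a shift and turn from the pose commanded when the call began, along the tool's axes at that moment; what a row does not reach only later rows make up. A row lasts 1/12 s, in which the tool goes at most 41.7 mm and 7.16 degrees, less where a joint would pass 70% of its speed; a pose out of reach is approached as far as the arm can. A call with a gripper value outside its range is refused whole. "gripper" is the gripper's target within -1 to 1 (shut at 1, half-way at 0, fully open at -1), set as the call begins (left out, the last holds). The fingers move at their own pace and stop on an object; "force" is the grip in N (left out, the last holds). Time passes only in rows, so rows that repeat a pose let the fingers close. It gives the time, the measured TCP pose, the force, the opening and the grip force at its end, in the units of the state.
- manip.get_state(): the state, without advancing time (a new reading comes with each control period).
- read_camera(name): name is "scene" or "top" or "wrist"; returns a dict with "pixels" (480x640x3 uint8, red, green, blue), "z_map" (480x640 float32, m along the optical axis (not along the pixel's ray), 0 where there is no reading), "vertical_fov" (degrees; the focal length in pixels is half the picture's height over the tangent of half this angle, whatever the lens; pixels are square), "cx", "cy" (the principal point, pixels), "rvec" (rotation vector, rad) and "tvec" (3), from world to camera coordinates, as OpenCV has them. Camera axes: x right, y down, z forward; pixel columns grow to the right and rows downward; lengths in m; the calibration is good to about 2 mm. A picture is of the moment at which its call begins.
- manip.close_job(): hands the job in; it is judged then, once.
The state is a dict: "t": time; "joint_positions": joint angles; "joint_vel": joint speeds; "joint_torque": joint torques, N m; "ee_pos": TCP position; "orientation": TCP orientation; "ft_force": force on the tool from outside, world axes, zero at the start; "ft_torque": the same for the moment, N m; "gripper_width": finger opening in m; "grip_force": force on a finger pad.
Only numpy, scipy, OpenCV 4.12 (cv2) and the standard library are available. Lean on these libraries where they do the work, as an engineer would, in place of code of your own. Each camera call takes 0.05 s, during which the arm holds its last target. There are 200 camera calls.

## Working session

There is one attempt and no reset: what is moved stays moved. The work goes in short steps, Python scripts to look and compute and a tool call to move; the robot and the scene stay as the last step left them, time stands still between calls to the robot, and variables do not carry over. Pictures are saved under pics/ and viewed, at most 10 in all, crops included, and the job is handed in when it is done.

Besides the shell and the picture viewer there is one more tool, called after "Request:" by a JSON object that holds its "api" and its "payload". drive_tool: Moves the arm, as the interface text tells. Its arguments: {"type":"object","properties":{"deltas":{"type":"array"},"gripper":{"type":"number"},"force":{"type":"number"}},"required":["deltas"]}

```bash
mkdir -p pics; cat > h.py <<'E'
import numpy as np, cv2
from workcell import manip, read_camera
def cam(n):
    c=read_camera(n); R=cv2.Rodrigues(np.array(c["rvec"],float))[0]; t=np.array(c["tvec"],float).ravel()
    f=240/np.tan(np.radians(c["vertical_fov"])/2); z=c["z_map"]
    v,u=np.mgrid[:480,:640]
    P=np.stack([(u-c["cx"])/f*z,(v-c["cy"])/f*z,z],-1)
    return c["pixels"],(P-t)@R,z,(R,t,f,c["cx"],c["cy"])
def save(n,im): cv2.imwrite("pics/"+n,im[...,::-1])
E
python3 - <<'E'
from h import *
s=manip.get_state();print(s["t"],s["ee_pos"],s["orientation"],s["gripper_width"])
px,P,z,k=cam("top");save("top1.png",px);np.savez("top1.npz",px=px,P=P,z=z)
print(-k[0].T@k[1],k[2:])
px,P,z,k=cam("scene");save("sc1.png",px)
E
```

```text
0.0 [ 0.16484559 -0.62804223  0.23026684] [-3.11382615e+00 -4.02003684e-01  2.90179523e-04] 0.08575653488108725
[ 0.39996233 -0.23430579  0.90213864] (np.float64(441.11169604677207), 327.89445152807747, 244.09169424463857)
```

View pics/top1.png

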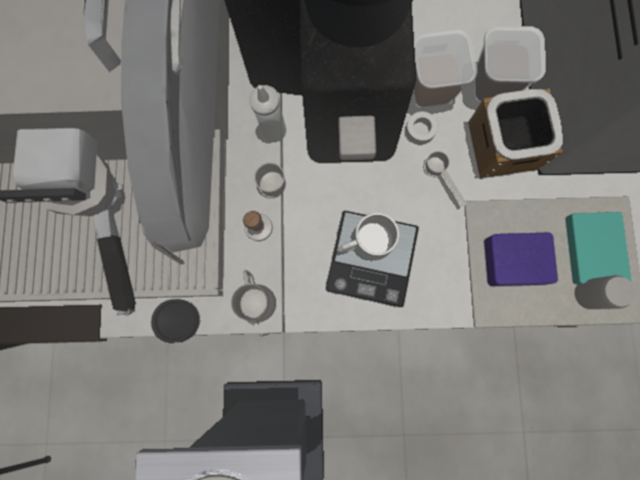

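View pics/sc1.png

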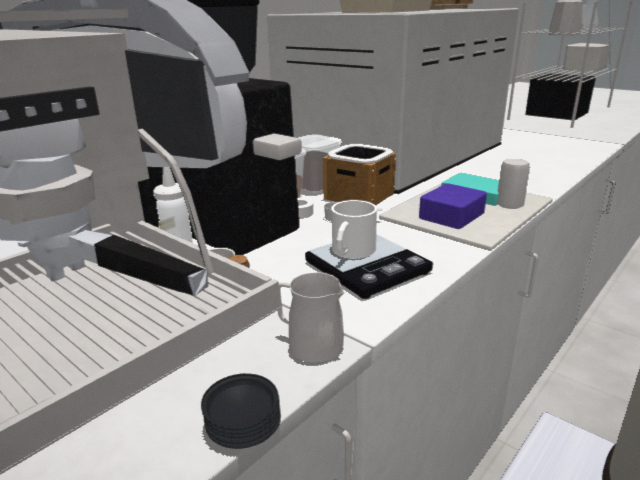

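The top view shows the keys at about (341,284) power, (367,290) zero and (392,296) timer. The mug is at (375,237), its handle pointing lower left, and the pitcher is at (252,300).

```bash
python3 - <<'E'
from h import *
d=np.load("top1.npz");px,P=d["px"],d["P"]
for u,v in [(341,284),(367,290),(392,296),(375,237),(252,300),(257,222),(270,180),(440,320)]: print(u,v,P[v,u].round(4))
Z=P[...,2];
m=((Z>.015)&(Z<.034)).astype(np.uint8);m[:205]=0;m[310:]=0;m[:,:318]=0;m[:,425:]=0
n,l,s,c=cv2.connectedComponentsWithStats(m);i=1+s[1:,4].argmax();print(s[i])
q=P[l==i][:,:2]
# only housing outline: hull
r=cv2.minAreaRect(q.astype(np.float32)*1000);print(r,cv2.boxPoints(r))
k=(l==i)&(Z>.0265)
save("crop1.png",cv2.resize(px[200:320,310:430],None,fx=5,fy=5,interpolation=cv2.INTER_CUBIC))
E
```

```text
341 284 [ 0.4625 -0.2484  0.0274]
367 290 [ 0.4492 -0.2993  0.0276]
392 296 [ 0.4361 -0.3479  0.0278]
375 237 [ 0.5545 -0.3196  0.0299]
252 300 [ 0.437  -0.0673  0.0028]
257 222 [ 0.5804 -0.092   0.0848]
270 180 [ 6.897e-01 -1.050e-01 -5.000e-04]
440 320 [ 0.3867 -0.4454 -0.0009]
[ 325  211   94   97 4910]
((514.1707763671875, -312.3674621582031), (159.88136291503906, 170.4435577392578), 75.92916107177734) [[ 412.07074 -369.19037]
 [ 577.40027 -410.62885]
 [ 616.2708  -255.54456]
 [ 450.94128 -214.10608]]
```

View pics/crop1.png

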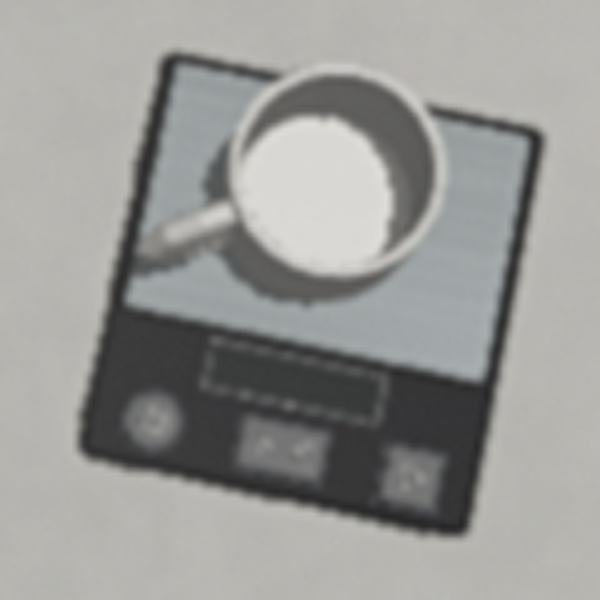

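The scale yaw is about -0.245 rad and its centre is (0.514,-0.312). A shut gripper's body could foul the mug rim. So I'll half-open it, line the closing axis up with the scale's x, and press with the mug-side finger only.

Request:
{"api": "drive_tool", "payload": {"deltas": [[[0.7,-0.55,0],0],[[1.4,-1.1,0],0],[[2.1,-1.65,0],0],[[2.8,-2.2,0],0],[[3.5,-2.75,0],0]], "gripper": 0}}

```text
t: 0.52
ee_pos: [0.2731, -0.485, 0.2308]
orientation: [-3.115, -0.402, 0.0]
ft_force: [1.5, -0.5, 0.0]
gripper_width: 0.0427
grip_force: 0.0
```

Request:
{"api": "drive_tool", "payload": {"deltas": [[[0.7,-0.55,0],0],[[1.4,-1.1,0],0],[[2.1,-1.65,0],0],[[2.8,-2.2,0],0],[[3.5,-2.75,0],0]]}}

```text
t: 0.93
ee_pos: [0.3805, -0.3431, 0.2311]
orientation: [-3.116, -0.402, 0.001]
ft_force: [0.9, 0.1, 0.2]
gripper_width: 0.0427
grip_force: 0.0
```

Request:
{"api": "drive_tool", "payload": {"deltas": [[[0.65,-0.5,0],0],[[1.3,-1.05,0],0],[[1.3,-1.05,0],-0.11],[[1.3,-1.05,0],-0.22],[[1.3,-1.05,0],-0.33]]}}

```text
t: 1.35
ee_pos: [0.42, -0.2898, 0.2311]
orientation: [-3.003, -0.92, 0.001]
ft_force: [-1.0, 0.5, 0.6]
gripper_width: 0.0427
grip_force: 0.0
```

Request:
{"api": "drive_tool", "payload": {"deltas": [[[0,0,0],-0.11],[[0,0,0],-0.22],[[0,0,0],-0.33],[[0,0,0],-0.44],[[0,0,0],-0.55]]}}

```text
t: 1.77
ee_pos: [0.4194, -0.2908, 0.231]
orientation: [-2.642, -1.698, 0.0]
ft_force: [1.0, 0.4, -0.2]
gripper_width: 0.0429
grip_force: 0.0
```

Request:
{"api": "drive_tool", "payload": {"deltas": [[[0,0,0],-0.1],[[0,0,0],-0.19],[[0,0,0],-0.19],[[0,0,0],-0.19]]}}

```text
t: 2.1
ee_pos: [0.4194, -0.2909, 0.231]
orientation: [-2.478, -1.931, -0.0]
ft_force: [0.3, -0.3, -0.7]
gripper_width: 0.0423
grip_force: 0.0
```

```bash
python3 - <<'E'
from h import *
px,P,z,k=cam("wrist");save("w1.png",px);np.savez("w1.npz",px=px,P=P,z=z)
px,P,z,k=cam("top");save("t2.png",cv2.resize(px[180:330,220:430],None,fx=3.8,fy=3.8))
E
```

```text
(no output)
```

View pics/w1.png

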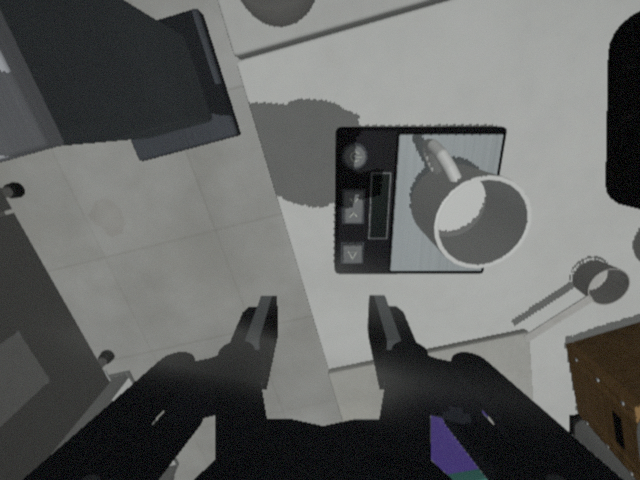

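The wrist view shows the keys at (354,155) power, (352,207) zero and (352,254) timer. The mug-side fingertip is at about (378,298).

```bash
python3 - <<'E'
from h import *
d=np.load("w1.npz");P,z=d["P"],d["z"]
for u,v in [(354,155),(352,207),(352,254),(374,300),(378,300),(384,300),(378,305),(268,300)]: print(u,v,P[v,u].round(4),z[v,u])
Z=P[...,2];m=np.zeros(Z.shape,bool);m[125:280,330:395]=1
for a,b in [(140,172),(190,225),(242,268)]:
    k=m.copy();k[:a]=0;k[b:]=0;k[:,375:]=0
    q=P[k&(Z>.0262)&(Z<.034)];print(len(q),q.mean(0),(q.min(0)+q.max(0))/2)
m=(Z>.1)&(Z<.26)&(np.mgrid[:480,:640][1]>350)&(np.mgrid[:480,:640][1]<420)&(np.mgrid[:480,:640][0]>285)
q=P[m]; 
T=np.array([.4194,-.2909,.231]);yx=np.array([.9697,-.244,0]);xx=np.array([.244,.9697,0])
low=q[q[:,2]<np.percentile(q[:,2],1)+.008]
print(len(q),q[:,2].min(), 'y',((low-T)@yx).min(),((low-T)@yx).max(),'x',((low-T)@xx).min(),((low-T)@xx).max())
E
```

```text
354 155 [ 0.4615 -0.2463  0.029 ] 0.33677864
352 207 [ 0.4481 -0.297   0.0303] 0.35273802
352 254 [ 0.4367 -0.3482  0.0303] 0.36997786
374 300 [ 0.443  -0.2862  0.242 ] 0.14979608
378 300 [ 0.4447 -0.2866  0.2421] 0.14961365
384 300 [ 0.4473 -0.2872  0.2421] 0.14957441
378 305 [ 0.4441 -0.286   0.2471] 0.14480451
268 300 [ 0.3984 -0.2737  0.2442] 0.14732291
391 [ 0.46160125 -0.2475603   0.02962868] [ 0.46415101 -0.24815682  0.0291944 ]
632 [ 0.44948395 -0.29763896  0.02949204] [ 0.45303887 -0.29896103  0.02911398]
397 [ 0.43662352 -0.34794337  0.02939211] [ 0.43760398 -0.35192235  0.02909225]
1146 0.23416820932898927 y 0.02022233918738195 0.03297753337875183 x -0.011463737933618405 0.011219505937408537
```

Request:
{"api": "drive_tool", "payload": {"deltas": [[[0.65,0.05,0],0],[[1.32,0.1,0],0],[[1.32,0.1,0.9],0],[[1.32,0.1,1.8],0],[[1.32,0.1,2.7],0]]}}

```text
t: 2.62
ee_pos: [0.4372, -0.2407, 0.1229]
orientation: [2.474, 1.932, 0.001]
ft_force: [-0.3, -1.3, -0.4]
gripper_width: 0.0426
grip_force: 0.0
```

Request:
{"api": "drive_tool", "payload": {"deltas": [[[0,0,0.8],0],[[0,0,1.5],0],[[0,0,2.0],0],[[0,0,2.15],0],[[0,0,2.15],0]]}}

```text
t: 3.03
ee_pos: [0.4353, -0.2398, 0.0359]
orientation: [-2.473, -1.932, 0.002]
ft_force: [-0.8, 0.1, 0.6]
gripper_width: 0.0426
grip_force: 0.0
```

```bash
python3 - <<'E'
from h import *
s=manip.get_state();print(s["t"],s["ee_pos"],s["ft_force"],s["ft_torque"])
px,P,z,k=cam("wrist");save("w2.png",px)
E
```

```text
3.0333 [ 0.43526124 -0.23983259  0.03592319] [-0.76177809  0.14958137  0.5520764 ] [ 0.03881898 -0.02899347 -0.00119787]
```

View pics/w2.png

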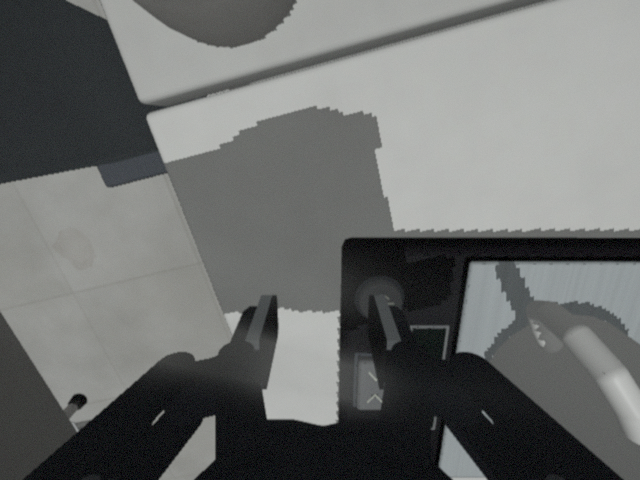

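The fingertip sits over the power key at about (379,295). The other finger is off the scale and the mug handle is clear, so I'll go down in small steps.

Request:
{"api": "drive_tool", "payload": {"deltas": [[[0,0,0.1],0],[[0,0,0.2],0],[[0,0,0.22],0],[[0,0,0.22],0],[[0,0,0.22],0]]}}

```text
t: 3.5
ee_pos: [0.4365, -0.241, 0.029]
orientation: [2.475, 1.934, 0.0]
ft_force: [1.0, 0.5, 0.3]
gripper_width: 0.0424
grip_force: 0.0
```

Request:
{"api": "drive_tool", "payload": {"deltas": [[[0,0,0.02],0],[[0,0,0.04],0],[[0,0,0.05],0],[[0,0,0.05],0],[[0,0,0.05],0]]}}

```text
t: 3.92
ee_pos: [0.4364, -0.2408, 0.0266]
orientation: [2.475, 1.934, -0.0]
ft_force: [-0.4, -0.5, 2.1]
gripper_width: 0.0427
grip_force: 0.7
```

Request:
{"api": "drive_tool", "payload": {"deltas": [[[0,0,0],0],[[0,0,0],0]]}}

```text
t: 4.08
ee_pos: [0.4364, -0.2407, 0.0266]
orientation: [2.475, 1.934, 0.0]
ft_force: [-0.3, -1.2, 1.4]
gripper_width: 0.0429
grip_force: 0.8
```

Request:
{"api": "drive_tool", "payload": {"deltas": [[[0,0,0.02],0],[[0,0,0.02],0],[[0,0,0.02],0]]}}

```text
t: 4.33
ee_pos: [0.4364, -0.2408, 0.0258]
orientation: [2.475, 1.934, 0.0]
ft_force: [-0.2, -0.0, 2.3]
gripper_width: 0.0426
grip_force: 1.1
```

Request:
{"api": "drive_tool", "payload": {"deltas": [[[0,0,0.02],0],[[0,0,0.02],0],[[0,0,0.02],0]]}}

```text
t: 4.58
ee_pos: [0.4364, -0.2408, 0.025]
orientation: [2.475, 1.934, -0.0]
ft_force: [-1.7, -0.4, 1.9]
gripper_width: 0.0428
grip_force: 1.4
```

Request:
{"api": "drive_tool", "payload": {"deltas": [[[0,0,0.015],0],[[0,0,0.025],0],[[0,0,0.025],0],[[0,0,0.025],0]]}}

```text
t: 4.92
ee_pos: [0.4364, -0.2408, 0.0239]
orientation: [2.475, 1.934, 0.0]
ft_force: [0.1, -1.3, 3.8]
gripper_width: 0.0426
grip_force: 1.9
```

```bash
python3 - <<'E'
from h import *
F=[]
for i in range(8):
    s=manip.get_state(); F.append(np.r_[s["ft_force"],s["grip_force"],s["ee_pos"][2]]); cam("wrist")
print(np.mean(F,0).round(4),np.std(F,0).round(4))
E
```

```text
[-0.6901 -0.9525  3.7538  1.8885  0.024 ] [0.685  0.4133 0.4776 0.0232 0.    ]
```

Request:
{"api": "drive_tool", "payload": {"deltas": [[[0,0,0.015],0],[[0,0,0.015],0],[[0,0,0.015],0]]}}

```text
t: 5.57
ee_pos: [0.4364, -0.2408, 0.0233]
orientation: [2.475, 1.934, 0.0]
ft_force: [-0.7, -1.3, 5.1]
gripper_width: 0.043
grip_force: 2.1
```

```bash
python3 - <<'E'
from h import *
F=[]
for i in range(6):
    s=manip.get_state(); F.append(np.r_[s["ft_force"],s["grip_force"],s["ee_pos"][2]]); cam("wrist")
print(np.mean(F,0).round(4))
E
```

```text
[-0.5412 -1.5558  4.7077  2.1313  0.0234]
```

Request:
{"api": "drive_tool", "payload": {"deltas": [[[0,0,-0.25],0],[[0,0,-0.5],0],[[0,0,-0.5],0],[[-0.65,0,-0.5],0],[[-1.3,0,-0.5],0]]}}

```text
t: 6.28
ee_pos: [0.4245, -0.2898, 0.0439]
orientation: [2.471, 1.94, 0.002]
ft_force: [0.3, -0.3, -0.1]
gripper_width: 0.0428
grip_force: 0.0
```

Request:
{"api": "drive_tool", "payload": {"deltas": [[[0,0,0],0],[[0,0,0.2],0],[[0,0,0.3],0],[[0,0,0.36],0],[[0,0,0.36],0]]}}

```text
t: 6.7
ee_pos: [0.4235, -0.2894, 0.028]
orientation: [-2.472, -1.936, -0.0]
ft_force: [0.1, 1.3, 0.4]
gripper_width: 0.0428
grip_force: 0.0
```

```bash
python3 - <<'E'
from h import *
px,P,z,k=cam("wrist");save("w3.png",px)
s=manip.get_state();print(s["t"],s["ee_pos"],s["ft_force"],s["grip_force"])
E
```

```text
6.75 [ 0.42373514 -0.2896433   0.02837107] [ 0.67467273  0.16561635 -0.0524713 ] 0.0
```

View pics/w3.png

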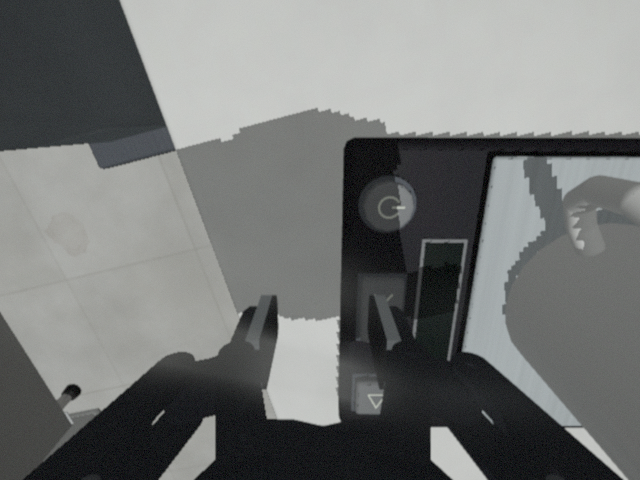

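The finger is over the zero key, which sits at about (381,305), and the power key at (388,205) is up again. Pressing.

Request:
{"api": "drive_tool", "payload": {"deltas": [[[0,0,0.03],0],[[0,0,0.06],0],[[0,0,0.09],0],[[0,0,0.1],0],[[0,0,0.1],0]]}}

```text
t: 7.17
ee_pos: [0.4242, -0.2906, 0.0251]
orientation: [2.475, 1.935, 0.001]
ft_force: [-0.3, 2.1, 1.9]
gripper_width: 0.0429
grip_force: 1.4
```

Request:
{"api": "drive_tool", "payload": {"deltas": [[[0,0,0.02],0],[[0,0,0.035],0],[[0,0,0.035],0],[[0,0,0.035],0]]}}

```text
t: 7.5
ee_pos: [0.4242, -0.2907, 0.0237]
orientation: [2.475, 1.935, 0.001]
ft_force: [1.4, 3.8, 2.9]
gripper_width: 0.0431
grip_force: 2.0
```

Request:
{"api": "drive_tool", "payload": {"deltas": [[[0,0,0.01],0],[[0,0,0.01],0],[[0,0,0.01],0]]}}

```text
t: 7.75
ee_pos: [0.4241, -0.291, 0.0232]
orientation: [2.475, 1.935, 0.001]
ft_force: [1.1, 3.0, 4.4]
gripper_width: 0.0429
grip_force: 2.2
```

```bash
python3 - <<'E'
from h import *
F=[]
for i in range(6):
    s=manip.get_state(); F.append(np.r_[s["ft_force"],s["grip_force"],s["ee_pos"]]); cam("wrist")
print(np.mean(F,0).round(4))
E
```

```text
[ 1.4391  3.4431  4.6057  2.2155  0.4241 -0.2911  0.0232]
```

Request:
{"api": "drive_tool", "payload": {"deltas": [[[0,0,-0.25],0],[[0,0,-0.5],0],[[0,0,-0.5],0],[[-0.65,0,-0.5],0],[[-1.3,0,-0.5],0]]}}

```text
t: 8.47
ee_pos: [0.4113, -0.3415, 0.0438]
orientation: [2.472, 1.938, -0.001]
ft_force: [-0.1, -0.8, 0.7]
gripper_width: 0.0428
grip_force: 0.0
```

Request:
{"api": "drive_tool", "payload": {"deltas": [[[0,0,0],0],[[0,0,0.15],0],[[0,0,0.3],0],[[0,0,0.34],0],[[0,0,0.34],0]]}}

```text
t: 8.88
ee_pos: [0.4108, -0.3401, 0.0286]
orientation: [-2.472, -1.935, 0.0]
ft_force: [0.2, 0.8, -1.1]
gripper_width: 0.0428
grip_force: 0.0
```

Request:
{"api": "drive_tool", "payload": {"deltas": [[[0,0,0],0],[[0,0,0],0],[[0,0,0],0],[[0,0,0],0]]}}

```text
t: 9.22
ee_pos: [0.4114, -0.3415, 0.0297]
orientation: [2.475, 1.935, 0.0]
ft_force: [0.2, -0.2, 0.7]
gripper_width: 0.0426
grip_force: 0.0
```

```bash
python3 - <<'E'
from h import *
px,P,z,k=cam("wrist");save("w4.png",px)
s=manip.get_state();print(s["t"],s["ee_pos"],s["ft_force"],s["grip_force"])
E
```

```text
9.2667 [ 0.41137827 -0.3415442   0.02968432] [-0.51931417  0.19477187  0.41630715] 0.0
```

View pics/w4.png

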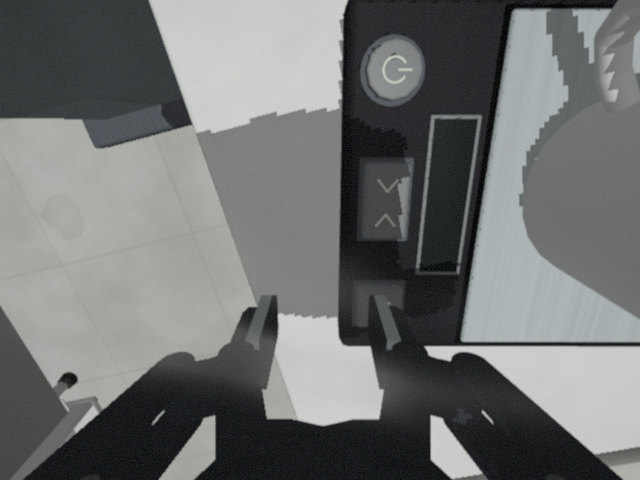

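The finger is over the timer key at (379,303). The other two keys are up and the scale hasn't moved.

Request:
{"api": "drive_tool", "payload": {"deltas": [[[0,0,0.03],0],[[0,0,0.06],0],[[0,0,0.09],0],[[0,0,0.12],0],[[0,0,0.12],0]]}}

```text
t: 9.68
ee_pos: [0.4113, -0.3417, 0.0247]
orientation: [2.475, 1.934, -0.0]
ft_force: [-0.6, 0.3, 2.6]
gripper_width: 0.0426
grip_force: 1.6
```

Request:
{"api": "drive_tool", "payload": {"deltas": [[[0,0,0.02],0],[[0,0,0.035],0],[[0,0,0.035],0],[[0,0,0.035],0]]}}

```text
t: 10.02
ee_pos: [0.4113, -0.3417, 0.0235]
orientation: [2.475, 1.934, 0.0]
ft_force: [0.1, -0.3, 4.6]
gripper_width: 0.0427
grip_force: 2.1
```

```bash
python3 - <<'E'
from h import *
F=[]
for i in range(6):
    s=manip.get_state(); F.append(np.r_[s["ft_force"],s["grip_force"],s["ee_pos"]]); cam("wrist")
print(np.mean(F,0).round(4))
E
```

```text
[-0.4725 -0.1931  4.1541  2.1374  0.4113 -0.3417  0.0234]
```

The timer key is pressed at the same depth and force as the others. I'll lift away and check before handing in.

Request:
{"api": "drive_tool", "payload": {"deltas": [[[0,0,-0.3],0],[[0,0,-0.9],0],[[0,0,-1.8],0],[[0,0,-2.7],0],[[0,0,-3.5],0]]}}

```text
t: 10.73
ee_pos: [0.4112, -0.3408, 0.1654]
orientation: [-2.474, -1.935, -0.001]
ft_force: [0.0, -1.0, 0.4]
gripper_width: 0.0428
grip_force: 0.0
```

Request:
{"api": "drive_tool", "payload": {"deltas": [[[0,0,-0.8],0],[[0,0,-1.5],0],[[0,0,-1.5],0],[[0,0,-1.5],0],[[0,0,-1.5],0]]}}

```text
t: 11.15
ee_pos: [0.4105, -0.3413, 0.223]
orientation: [-2.475, -1.934, 0.001]
ft_force: [-0.2, -0.5, 0.0]
gripper_width: 0.0428
grip_force: 0.0
```

```bash
python3 - <<'E'
from h import *
px,P,z,k=cam("wrist");save("w5.png",px)
s=manip.get_state();print(s["t"],s["ee_pos"],s["ft_force"],s["grip_force"])
E
```

```text
11.2 [ 0.41020784 -0.34106127  0.22233579] [-0.06547913  0.35502904  0.46923839] 0.0
```

View pics/w5.png

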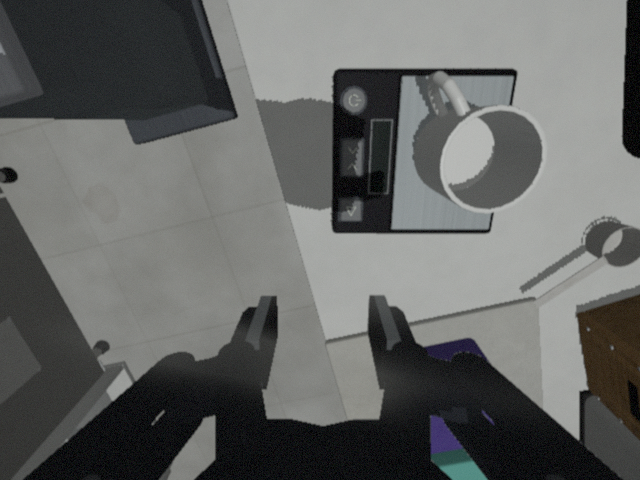

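The keys at (353,100), (352,157) and (350,209) are up, the scale and mug stand undisturbed, and the arm is clear.

```bash
python3 -c "
from workcell import manip
print(manip.close_job())"
```

```text
the job is handed in; nothing more can be done
None
```

I pressed the power, zero and timer keys in that order, each to about 4–5 N (past the 3.3 N click) and let up before the next; the last picture shows the scale and mug in place and the arm clear, and the job is handed in, with no verdict returned.

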